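# Finish the container layer on the pallet and hold its bayonet lid at half-turn

## Robot

A 7-joint arm with a two-finger parallel gripper is mounted at the origin on the work surface. World frame = base frame: x ahead of the robot, y to its left, z up, the work surface at z = 0. Lengths are in m, angles in rad, forces in N, time in s.
With the tool pointing down it reaches from about 0.4 to 0.85 m from the base axis. Payload 10.4 kg.
Tool frame: the origin (TCP) lies at the very end of the fingers, on their centre line; the grasp point (between the pads) lies manip.grasp_offset behind it (manip.grasp_offset is the distance from the TCP to the grasp point, in m); z points along the fingers, x is the direction in which the jaws open and shut, and the axes are right-handed (so a half turn about z gives the same grasp; the last joint's range is limited). The gripper opens to 85 mm and grips with 20 to 120 N. Pads are 22 mm wide; open, the fingers measure 114 mm over their backs; the gripper's body (76 mm by 85 mm) begins 54 mm behind the grasp point. The pads swing forward as they close: fully open they stand 13 mm farther back than shut.
Start: joints at [-1.196, 0.332, -0.065, 1.46, 0.022, 1.35, -0.088], TCP at [0.242, 0.576, 0.231] pointing down, gripper open.
Joint ranges: [-2.6, 2.6], [-0.5, 2.12], [-1.47, 1.34], [0.16, 2.42], [-1.27, 4.41], [0.06, 2.06], [-2.6, 2.6]. Speed limits (rad/s): [2.22, 2.22, 2.79, 2.79, 3.14, 3.14, 3.14].

## Interface

Orientations are given as a unit quaternion [x, y, z, w].
In Python, from workcell import manip gives the robot as it stands.
- The arm moves only by the shell command python3 -m crank 'ROWS' [FORCE]. ROWS is JSON, a list that holds one entry, the list of rows, each a list of 7 numbers: the shift along the world's x, y, z in units of 60 mm (1.0 is 60 mm), then the turn, a rotation vector about the world's x, y, z in units of 5 degrees (1.0 is 5 degrees), then the finger opening in mm, from 0 to 85.4. A call has 1 to 8 rows; each row shifts and turns the commanded pose from where the row before left it; what a row does not reach is not made up. A row lasts 1/8 s, in which the tool goes at most 62.5 mm and 10.7 degrees, less where a joint would pass 70% of its speed; a pose out of reach is approached as far as the arm can. A call is refused whole if a number of a shift passes 1 or a number of a turn 1, either way. A call with a gripper value outside its range is refused whole. The fingers move at their own pace and stop on an object; FORCE is the grip in N (left out, the last holds). Time passes only in rows, so rows that do not move let the fingers close. It gives the time, the measured TCP pose, the force and the opening at its end, in the units of the state.
- manip.get_obs(): the state, without advancing time (a new reading comes with each control period).
- manip.camera(name): name is "scene" or "top" or "wrist"; returns (picture, depth): 420x560x3 uint8, blue, green, red; 420x560 float32, m along the optical axis (not along the pixel's ray), 0 where there is no reading.
- manip.get_calibration(name): a dict with "fx", "fy", "cx", "cy" (pixels), "rvec" (rotation vector, rad) and "tvec" (3), from world to camera coordinates, as OpenCV has them; the wrist camera has in their place "T_tool_cam" (4x4, takes a point from camera to tool coordinates, whose origin is the TCP and whose axes are the tool frame's). Camera axes: x right, y down, z forward; pixel columns grow to the right and rows downward; lengths in m; the calibration is good to about 2 mm. A picture is of the moment at which its call begins: read the wrist's pose just before it. get_calibration takes no time and is no camera call.
- manip.hand_in(): hands the job in, once; it reports no verdict.
The state is a dict: "clock": time; "joint_pos": joint angles; "joint_velocities": joint speeds; "tau": joint torques, N m; "position": TCP position; "ee_rot": TCP orientation; "ft_force": force on the tool from outside, world axes, zero at the start; "torque": the same for the moment, N m; "grip_width": opening from 0.0 (shut) to 1.0 (fully open).
Only numpy, scipy, OpenCV 4.12 (cv2) and the standard library are available. Lean on these libraries where they do the work, as an engineer would, in place of code of your own. Each camera call takes 0.05 s, during which the arm holds its last target.

## Task

Put the two blue freight containers flat into the two empty outlines on the pallet slab so that the four containers form the complete pinwheel layer, leaving the grey ones where they lie. Then take the red bayonet lid from the black buffer block, seat it fully down in the slot of the yellow socket in the middle and twist it clockwise (seen from above) to halfway, so that its wooden bar points at the slab's corners, and not on to the lock click at a quarter turn. Finish still gripping the lid there, so that I can check the load before it is locked, and leave the locomotive and the stack of track pieces alone.

Things in the scene. Friction and masses are not known exactly. Their poses are not given: they have to be found in the camera images.
- box1_mid (a point): Toy freight container, 94 long (x) x 42 wide (y) x 40 mm tall, blue plastic, about 120 g, with a wooden grip rail on top: 40 long (along x) x 12 thick (y) x 24 mm tall, centred, so 64 mm tall overall. This point is at its centre, 32 mm above its underside; z up. The two blue ones are alike and either may go in either empty outline.
- box2_mid (a point): Toy freight container, 94 long (x) x 42 wide (y) x 40 mm tall, blue plastic, about 120 g, with a wooden grip rail on top: 40 long (along x) x 12 thick (y) x 24 mm tall, centred, so 64 mm tall overall. This point is at its centre, 32 mm above its underside; z up. The two blue ones are alike and either may go in either empty outline.
- laid1_mid (a point): Grey toy freight container already laid on the slab in its outline; same shape and size as the blue ones. This point is at its centre, 32 mm above its underside; x along its length. It stays where it is.
- laid2_mid (a point): Grey toy freight container already laid on the slab in its outline; same shape and size as the blue ones. This point is at its centre, 32 mm above its underside; x along its length. It stays where it is.
- cell_a (a point): Centre of one empty outline (dark inlaid rectangle 96 x 44 mm) on the upper face of the plywood pallet slab (166 x 166 x 20 mm, fixed to the table, upper face 20 mm above the table). Its x is the long way of the outline; x, y are the slab's edge directions, z up. A container in it leaves about 5 mm to the neighbours.
- cell_c (a point): Centre of the other empty outline, same as cell_a, with the same axes.
- slot (a point): Centre of the slot mouth in the yellow top plate of the socket at the slab's centre; axes as the slab's. The socket is 42 x 42 mm, its top 42 mm above the slab: 62 mm above the table, 2 mm above the containers' bodies. The slot is 35 mm long along this x and 13 mm wide along y, through a 6 mm plate, hollow below.
- pallet: The fixed slab with its socket, origin at the centre of its underside. In the socket, pins stop the lugs of the lid from turning counter-clockwise by more than about 14 degrees; two lightly sprung balls are felt from about 50 degrees clockwise and click over near 72 degrees, towards the locked position at 90 degrees.
- lid_grip (a point): Red bayonet lid, about 100 g: disc 72 mm in diameter, 6 mm thick, on it a wooden bar to grip, 50 long (x) x 12 thick (y) x 26 mm tall. This point is the centre of the bar, 19 mm above the disc's underside; z up. At first the disc rests on the buffer block, bar up, at any yaw.
- lid: The same lid; origin at the centre of the disc's underside, same axes. Below, a stem 9 mm thick carries two lugs: a round steel bar 30 mm long along x (parallel to the wooden bar) and 8 mm thick, reaching 16 mm below the disc. It fits either way round. Seated, its disc rests on the socket's top and the lugs lie under the plate with 2 mm play.
- box1: The first blue container; origin at the centre of its underside.
- box2: The second blue container; origin at the centre of its underside.
- buffer: Hard black silicone buffer block, 80 x 80 x 30 mm, fixed to the table, with a 40 mm hole in which the lid's stem hangs. Origin at the centre of its underside.
- loco: Chrome-finish toy locomotive, 110 long (x) x 45 x 63 mm tall, loose, a bystander. Origin at the centre of its underside.
- tracks: Stack of three beech track pieces, 120 long (x) x 40 x 36 mm tall, one loose block, a bystander. Origin at the centre of its underside.

How it is judged:
On the way, in this order (a step that is already met when the one before it is completed fails the run):
1. both blue containers lie in the empty outlines, let go, and the layer of four is complete ((((horizontal distance between box1_mid and cell_a below 0.008 m and angle between the x axis of box1_mid and the x axis of cell_a, either way round below 0.14 rad and z of box1_mid in the frame of cell_a below 0.035 m and angle between box1_mid's own z axis and vertical below 0.08 rad) and (horizontal distance between box2_mid and cell_c below 0.008 m and angle between the x axis of box2_mid and the x axis of cell_c, either way round below 0.14 rad and z of box2_mid in the frame of cell_c below 0.035 m and angle between box2_mid's own z axis and vertical below 0.08 rad)) or ((horizontal distance between box1_mid and cell_c below 0.008 m and angle between the x axis of box1_mid and the x axis of cell_c, either way round below 0.14 rad and z of box1_mid in the frame of cell_c below 0.035 m and angle between box1_mid's own z axis and vertical below 0.08 rad) and (horizontal distance between box2_mid and cell_a below 0.008 m and angle between the x axis of box2_mid and the x axis of cell_a, either way round below 0.14 rad and z of box2_mid in the frame of cell_a below 0.035 m and angle between box2_mid's own z axis and vertical below 0.08 rad))) and distance of each of laid1_mid, laid2_mid from where it was at the start of the episode below 0.012 m and contact force between the fingers and box1 below 0.1 N and contact force between the fingers and box2 below 0.1 N), for 0.2 s.
2. the lid is fully down in the socket, its bar still along the slot (horizontal distance between lid_grip and slot below 0.006 m and z of lid_grip in the frame of slot below 0.0225 m and angle between lid_grip's own z axis and vertical below 0.08 rad and angle between the x axis of lid_grip and the x axis of slot, either way round below 0.35 rad), for 0.1 s.
3. the lid is twisted to halfway and gripped (horizontal distance between lid_grip and slot below 0.006 m and z of lid_grip in the frame of slot below 0.0225 m and angle between lid_grip's own z axis and vertical below 0.08 rad and angle between the x axis of lid_grip and the x axis of slot, either way round between 0.52 and 1.05 rad and contact force between the fingers and lid above 2 N), for 0.2 s.
At the end, for the whole second after the job is handed in: Lid gripped (over 2 N), fully down (within 3.5 mm), 6 mm of centre, its bar 30 to 60 degrees from the slot; both blue containers flat in the empty outlines within 8 mm and 0.14 rad, the grey ones within 12 mm of their start (all of step 3 and (((horizontal distance between box1_mid and cell_a below 0.008 m and angle between the x axis of box1_mid and the x axis of cell_a, either way round below 0.14 rad and z of box1_mid in the frame of cell_a below 0.035 m and angle between box1_mid's own z axis and vertical below 0.08 rad) and (horizontal distance between box2_mid and cell_c below 0.008 m and angle between the x axis of box2_mid and the x axis of cell_c, either way round below 0.14 rad and z of box2_mid in the frame of cell_c below 0.035 m and angle between box2_mid's own z axis and vertical below 0.08 rad)) or ((horizontal distance between box1_mid and cell_c below 0.008 m and angle between the x axis of box1_mid and the x axis of cell_c, either way round below 0.14 rad and z of box1_mid in the frame of cell_c below 0.035 m and angle between box1_mid's own z axis and vertical below 0.08 rad) and (horizontal distance between box2_mid and cell_a below 0.008 m and angle between the x axis of box2_mid and the x axis of cell_a, either way round below 0.14 rad and z of box2_mid in the frame of cell_a below 0.035 m and angle between box2_mid's own z axis and vertical below 0.08 rad))) and distance of each of laid1_mid, laid2_mid from where it was at the start of the episode below 0.012 m); the arm keeps its last pose, push and grip.
It fails at once if the seated lid was twisted on into the lock click (more than 69 degrees) (horizontal distance between lid_grip and slot below 0.006 m and z of lid_grip in the frame of slot below 0.0225 m and angle between lid_grip's own z axis and vertical below 0.08 rad and angle between the x axis of lid_grip and the x axis of slot, either way round above 1.2 rad).
It fails at once if the locomotive was moved by more than 15 mm (distance of loco from where it was at the start of the episode above 0.015 m).
It fails at once if the stack of track pieces was moved by more than 15 mm (distance of tracks from where it was at the start of the episode above 0.015 m).
It also fails if it takes over 72 s, if anything falls off the work surface, if the arm or the gripper's body presses on something with over 40 N, if the wrist force passes 120 N, or if a joint passes its speed limit or range.

## Working session

There is one attempt and no reset: what is moved stays moved. The work goes in short steps, Python scripts to look and compute and a shell command to move; the robot and the scene stay as the last step left them, time stands still between calls to the robot, and variables do not carry over. Pictures are saved under pics/ and viewed, and the job is handed in when it is done.

```bash
mkdir -p pics; ls
cat > h.py <<'E'
from workcell import manip
import numpy as np, cv2
def snap(name,fn):
    o=manip.get_obs(); im,d=manip.camera(name)
    cv2.imwrite('pics/'+fn+'.png',im); np.savez('pics/'+fn+'.npz',im=im,d=d,p=o['position'],q=o['ee_rot'])
    return im,d,o
E
python3 - <<'E'
from h import *
print(manip.get_obs(), manip.grasp_offset)
for n in ['scene','top','wrist']:
    snap(n,n+'0'); print(n,manip.get_calibration(n))
E
```

```text
pics
{'clock': 0.0, 'joint_pos': array([-1.19562   ,  0.33288773, -0.06467718,  1.46094023,  0.02160316,
        1.34991055, -0.08847144]), 'joint_velocities': array([-0.00069582,  0.00026414, -0.00041588,  0.00044987, -0.00156721,
       -0.00048436, -0.0001666 ]), 'tau': array([ 7.38423896e-04, -6.25443435e+01,  4.96487156e-02, -3.91608810e+01,
        1.62444374e-02,  9.79766861e-03,  2.33105447e-05]), 'position': array([0.24197789, 0.57584558, 0.2305065 ]), 'ee_rot': array([ 8.32869168e-01,  5.53469442e-01, -5.81559057e-04,  4.33266883e-04]), 'ft_force': array([0.20198277, 0.21691178, 0.16409914]), 'torque': array([ 0.01473682, -0.06597951,  0.01283271]), 'grip_width': 0.9974410397956492} 0.0187
scene {'fx': 487.5653947547721, 'fy': 487.5653947547721, 'cx': 286.6517807321614, 'cy': 207.92933381174075, 'rvec': array([ 1.13904021,  2.14789191, -1.18360887]), 'tvec': array([ 0.31402828, -0.14005626,  1.36675476])}
top {'fx': 379.6447133558432, 'fy': 379.6447133558432, 'cx': 273.1946055059378, 'cy': 206.16412727806755, 'rvec': array([ 2.14325377, -2.14205004,  0.1604512 ]), 'tvec': array([-0.05359913,  0.5184996 ,  0.82332973])}
wrist {'fx': 296.6185207503145, 'fy': 296.6185207503145, 'cx': 282.09455206407205, 'cy': 207.26150525954796, 'T_tool_cam': array([[ 9.99999489e-01, -9.04834930e-04,  4.51400071e-04,
        -5.33334632e-04],
       [ 7.41355029e-04,  9.59634383e-01,  2.81249536e-01,
        -7.29531194e-02],
       [-6.87663432e-04, -2.81249057e-01,  9.59634563e-01,
        -1.42731084e-01],
       [ 0.00000000e+00,  0.00000000e+00,  0.00000000e+00,
         1.00000000e+00]])}
```

View pics/scene0.png

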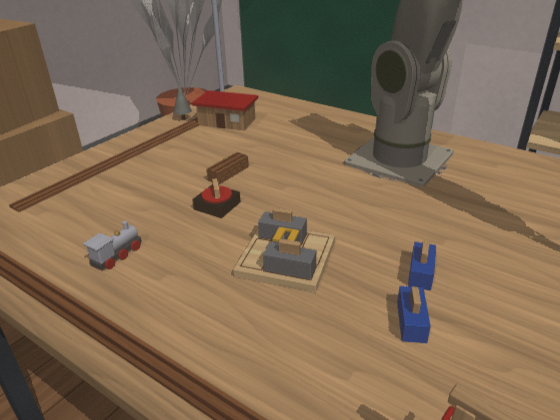

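View pics/top0.png

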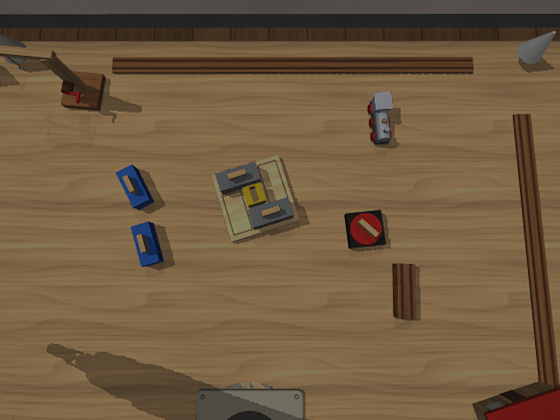

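View pics/wrist0.png

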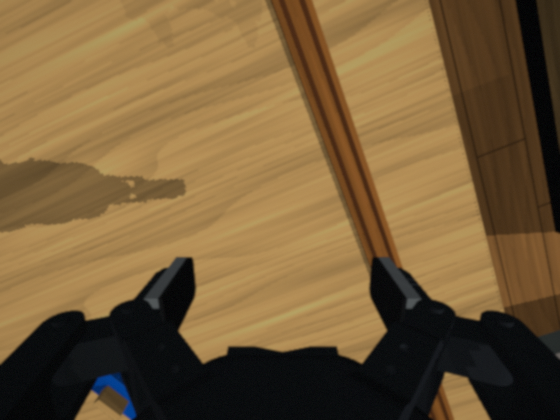

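The top picture has image-up as +x and image-left as +y. The blue containers are at about (134,187) and (147,244), the slab at (256,198), the lid at (366,229), the loco at (381,118) and the tracks at (404,291). Next I'll measure them in world coordinates.

```bash
cat >> h.py <<'E'
from scipy.spatial.transform import Rotation as R
def cam_pose(name,p=None,q=None):
    c=manip.get_calibration(name)
    K=np.array([[c['fx'],0,c['cx']],[0,c['fy'],c['cy']],[0,0,1]])
    if name=='wrist':
        T=np.eye(4);T[:3,:3]=R.from_quat(q).as_matrix();T[:3,3]=p
        T=T@c['T_tool_cam']
    else:
        M=np.eye(4);M[:3,:3]=cv2.Rodrigues(c['rvec'])[0];M[:3,3]=c['tvec'];T=np.linalg.inv(M)
    return K,T
def world(name,d,p=None,q=None):
    K,T=cam_pose(name,p,q);v,u=np.mgrid[:d.shape[0],:d.shape[1]]
    P=np.stack([(u-K[0,2])/K[0,0]*d,(v-K[1,2])/K[1,1]*d,d],-1)
    return P@T[:3,:3].T+T[:3,3]
def plane(name,uv,z,p=None,q=None):
    K,T=cam_pose(name,p,q);uv=np.atleast_2d(uv).astype(float)
    r=np.c_[(uv[:,0]-K[0,2])/K[0,0],(uv[:,1]-K[1,2])/K[1,1],np.ones(len(uv))]@T[:3,:3].T
    s=(z-T[2,3])/r[:,2]; return (T[:3,3]+r*s[:,None])[:,:2]
def rects(name,m,z,p=None,q=None,amin=20):
    cs,_=cv2.findContours(m.astype(np.uint8),cv2.RETR_EXTERNAL,cv2.CHAIN_APPROX_NONE)
    out=[]
    for c in cs:
        if cv2.contourArea(c)<amin: continue
        w=plane(name,c[:,0],z,p,q)*1000
        (cx,cy),(a,b),t=cv2.minAreaRect(w.astype(np.float32))
        if a<b: a,b,t=b,a,t+90
        out.append((c[:,0].mean(0).round(),round(cx,1),round(cy,1),round(a,1),round(b,1),round((t+90)%180-90,1)))
    return out
E
python3 - <<'E'
from h import *
f=np.load('pics/top0.npz');im=f['im'];d=f['d'];W=world('top',d)
for u,v in [(134,187),(128,185),(147,244),(256,198),(240,165),(237,176),(255,195),(366,229),(372,229),(200,300),(404,291),(382,118)]: print(u,v,(W[v,u]*1000).round(1))
print(cam_pose('top')[1].round(3))
h=cv2.cvtColor(im,cv2.COLOR_BGR2HSV);z=W[...,2]
blue=(h[...,0]>105)&(h[...,0]<130)&(h[...,1]>120)
print('bluetop',rects('top',blue&(z>.03)&(z<.05),.04))
tall=(z>.055)&(z<.075); tall[:, 200:]=0; tall[:150]=0;tall[300:]=0
print('railblue',rects('top',tall,.064,amin=8))
t=(z>.074)&(z<.095);t[:,:200]=0;t[:,310:]=0;t[:140]=0;t[250:]=0
print('railgrey',rects('top',t,.084,amin=8))
red=((h[...,0]<8)|(h[...,0]>172))&(h[...,1]>150)
print('red',rects('top',red,.036,amin=60))
t=(z>.05)&(z<.07);t[:,:330]=0;t[:,400:]=0;t[:200]=0;t[255:]=0
print('bar',rects('top',t,.062,amin=8))
y=(h[...,0]>20)&(h[...,0]<32)&(h[...,1]>170);y[:170]=0;y[215:]=0;y[:,:230]=0;y[:,285:]=0
print('yel',rects('top',y,.062,amin=10))
s=(z>.012)&(z<.028);s[:,:200]=0;s[:,310:]=0;s[:140]=0;s[250:]=0
s=(z>.012);s[:,:200]=0;s[:,310:]=0;s[:140]=0;s[250:]=0
print('slab',rects('top',s,.02,amin=100))
E
```

```text
134 187 [559.4 259.2  55.7]
128 185 [561.9 269.1  65.7]
147 244 [432.3 226.4  47.3]
256 198 [540.3 -13.3  21.8]
240 165 [624.7  26.9   1. ]
237 176 [578.2  25.5  83.9]
255 195 [547.7 -10.8  20.5]
366 229 [ 465.1 -258.    56.2]
372 229 [ 464.5 -269.4   63.3]
200 300 [307.1 114.    1.4]
404 291 [ 329.9 -342.3   34.3]
382 118 [ 725.9 -307.3   45.9]
[[ 0.001 -0.989  0.15   0.389]
 [-1.    -0.     0.001 -0.054]
 [-0.001 -0.15  -0.989  0.892]
 [ 0.     0.     0.     1.   ]]
bluetop [(array([146., 244.]), 433.4, 232.2, 94.5, 44.3, 17.9), (array([133., 186.]), 565.0, 267.1, 97.1, 43.5, 28.5)]
railblue [(array([142., 243.]), 433.5, 232.5, 40.4, 14.9, 18.1), (array([129., 184.]), 564.5, 267.7, 41.6, 13.7, 28.7)]
railgrey [(array([270., 211.]), 501.3, -47.9, 39.4, 13.0, -71.3), (array([237., 174.]), 582.5, 25.9, 39.4, 13.7, -72.8)]
red [(array([527., 408.]), 78.3, -586.5, 172.2, 59.3, -73.4), (array([366., 229.]), 468.3, -262.0, 70.7, 70.2, -90.0)]
bar [(array([368., 228.]), 467.0, -261.2, 49.4, 14.9, 47.8)]
yel [(array([254., 194.]), 543.4, -9.6, 43.4, 41.7, 17.4)]
slab [(array([255., 198.]), 542.3, -10.7, 166.3, 165.5, 17.7)]
```

```bash
python3 -m crank '[[[0.22,-0.21,-0.04,0,0,-1,85],[0.22,-0.21,-0.04,0,0,-1,85],[0.22,-0.21,-0.04,0,0,-1,85],[0.22,-0.21,-0.04,0,0,-1,85],[0.22,-0.21,-0.04,0,0,-1,85],[0.22,-0.21,-0.04,0,0,-1,85],[0.22,-0.21,-0.04,0,0,-1,85],[0.22,-0.21,-0.04,0,0,-1,85]]]'
```

```text
clock: 1.15
position: [0.348, 0.4748, 0.2118]
ee_rot: [0.972, 0.234, -0.0, 0.0]
ft_force: [0.4, 0.4, 0.3]
grip_width: 0.999
```

```bash
python3 -m crank '[[[0.22,-0.21,-0.04,0,0,-1,85],[0.22,-0.21,-0.04,0,0,-1,85],[0.22,-0.21,-0.04,0,0,-1,85],[0.22,-0.21,-0.04,0,0,-1,85],[0.22,-0.21,-0.04,0,0,-1,85],[0.22,-0.21,-0.04,0,0,-1,85],[0.22,-0.21,-0.04,0,0,-1,85],[0.22,-0.21,-0.04,0,0,-1,85]]]'
```

```text
clock: 2.15
position: [0.4536, 0.3741, 0.1926]
ee_rot: [0.994, -0.113, -0.0, 0.0]
ft_force: [-0.1, -0.2, -0.0]
grip_width: 0.995
```

```bash
python3 -m crank '[[[0.22,-0.21,-0.04,0,0,-1,40],[0.22,-0.21,-0.04,0,0,-1,40],[0.22,-0.21,-0.04,0,0,-1,40],[0.22,-0.21,-0.04,0,0,-1,40],[0.22,-0.21,-0.04,0,0,-1,40],[0.22,-0.21,-0.04,0,0,-1,40],[0.22,-0.21,-0.04,0,0,-1,40],[0.22,-0.21,-0.04,0,0,-1,40]]]'
cat > st.py <<'E'
from h import *
o=manip.get_obs();x=R.from_quat(o['ee_rot']).as_matrix()
print('t',round(o['clock'],2),'p',(o['position']*1000).round(1),'jaw',np.degrees(np.arctan2(x[1,0],x[0,0])).round(2),'z',x[:,2].round(3),'g',round(o['grip_width']*85.4,1),'F',o['ft_force'].round(1),'T',o['torque'].round(2),'j7',o['joint_pos'][6].round(2))
E
python3 st.py; python3 -c "
from h import *
snap('wrist','w1')"
```

```text
clock: 3.15
position: [0.5591, 0.2734, 0.1733]
ee_rot: [0.895, -0.446, -0.0, 0.0]
ft_force: [0.4, 0.5, 0.3]
grip_width: 0.467
t 3.15 p [559.1 273.4 173.3] jaw -52.95 z [-0. -0. -1.] g 39.9 F [0.4 0.5 0.3] T [-0.02 -0.03 -0.01] j7 -1.33
```

View pics/w1.png

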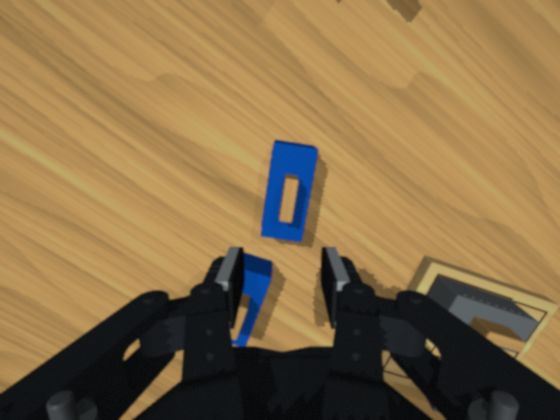

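```bash
cat > rail.py <<'E'
from h import *
import sys
fn=sys.argv[1];zr=float(sys.argv[2])
f=np.load(f'pics/{fn}.npz');im=f['im'];d=f['d'];W=world('wrist',d,f['p'],f['q'])
z=W[...,2];t=(z>zr-.008)&(z<zr+.008);t[350:]=0
if len(sys.argv)>3:
    a=[int(v) for v in sys.argv[3].split(',')];k=np.zeros_like(t);k[a[1]:a[3],a[0]:a[2]]=1;t&=k
for r in rects('wrist',t,zr,f['p'],f['q'],30): print(r)
E
python3 rail.py w1 .064
```

```text
(array([239., 321.]), 434.5, 235.4, 44.9, 9.0, 17.6)
(array([492., 316.]), 587.5, 36.6, 95.2, 31.5, -72.6)
(array([289., 199.]), 564.5, 271.5, 40.9, 12.2, 28.3)
```

```bash
python3 -m crank '[[[0.09,-0.05,-0.45,0,0,-0.9,40],[0,0,-0.45,0,0,-0.85,40],[0,0,-0.45,0,0,0,40],[0,0,-0.45,0,0,0,40],[0,0,-0.3,0,0,0,30],[0,0,0,0,0,0,5],[0,0,0,0,0,0,5],[0,0,0,0,0,0,5]]]' 40; python3 st.py; python3 -c "
from h import *
snap('wrist','w2')"
```

```text
clock: 4.2
position: [0.5648, 0.2711, 0.0487]
ee_rot: [0.859, -0.512, 0.0, -0.001]
ft_force: [0.2, -0.1, -1.6]
grip_width: 0.125
t 4.2 p [564.8 271.1  48.7] jaw -61.53 z [ 0.001  0.001 -1.   ] g 10.7 F [ 0.2 -0.1 -1.6] T [-0.01  0.01  0.01] j7 -1.42
```

View pics/w2.png

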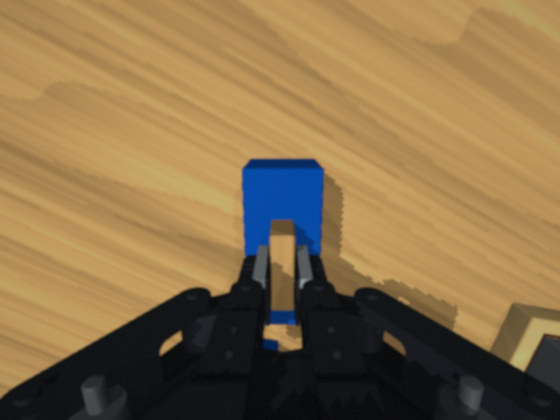

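```bash
cat > held.py <<'E'
# far body-top corners + rail far end -> box centre vs TCP (in tool axes), mm
from h import *
import sys
fn=sys.argv[1]
f=np.load(f'pics/{fn}.npz');im=f['im'];d=f['d']
W=world('wrist',d,f['p'],f['q']);L=(W-f['p'])@R.from_quat(f['q']).as_matrix()*1000
h=cv2.cvtColor(im,cv2.COLOR_BGR2HSV);b=(h[...,0]>105)&(h[...,0]<130)&(h[...,1]>120)
for v in (150,158,162,166,170,174,178,185): print(v,L[v,270:296:12].round(1).tolist(), W[v,282].round(4))
b[:100]=0;b[340:]=0
zz=np.median(L[180:200,275:290,2]);print('top z tool',zz)
m=b&(abs(L[...,2]-zz)<4);m[255:]=0
ys,xs=np.nonzero(m);print('far tool y',np.percentile(L[m][:,1],[1,99]),'x mid',L[m][:,0].min(),L[m][:,0].max())
# angle of sides
c=max(cv2.findContours(m.astype(np.uint8),cv2.RETR_EXTERNAL,cv2.CHAIN_APPROX_NONE)[0],key=cv2.contourArea)
print(cv2.minAreaRect(L[c[:,0,1],c[:,0,0],:2].astype(np.float32)))
E
python3 held.py w2
```

```text
150 [[-8.6, -52.1, 49.7], [-0.9, -52.2, 49.0], [6.7, -52.2, 48.7]] [ 6.103e-01  2.968e-01 -2.000e-04]
158 [[-8.7, -47.1, 49.7], [-0.9, -47.2, 48.4], [6.8, -47.2, 48.6]] [6.059e-01 2.945e-01 4.000e-04]
162 [[-7.8, -47.3, 28.7], [-0.9, -47.3, 28.7], [6.0, -47.4, 28.1]] [0.606  0.2945 0.0201]
166 [[-7.2, -47.5, 12.3], [-0.9, -47.3, 13.6], [5.5, -47.3, 13.4]] [0.6059 0.2944 0.0352]
170 [[-7.0, -46.2, 7.1], [-0.9, -46.3, 6.7], [5.2, -46.4, 5.6]] [0.6051 0.2939 0.0421]
174 [[-6.9, -44.4, 5.6], [-0.9, -44.3, 6.1], [5.2, -44.3, 6.2]] [0.6033 0.293  0.0426]
178 [[-7.0, -42.1, 7.1], [-0.9, -42.2, 6.4], [5.2, -42.4, 5.6]] [0.6015 0.292  0.0424]
185 [[-7.0, -38.8, 5.6], [-0.9, -38.3, 7.5], [5.3, -38.4, 7.1]] [0.5981 0.2902 0.0413]
top z tool 6.375827706152773
far tool y [-47.31982624  -0.98100844] x mid -21.521000501494484 19.969658140047947
((-0.6997623443603516, -23.5759334564209), (41.39565658569336, 48.23366165161133), 0.30611905455589294)
```

```bash
python3 -m crank '[[[0,0,0.5,0,0,0,5],[0,0,0.7,0,0,0,5],[-0.1,-0.6,0.8,0,0,-0.5,5],[-0.3,-0.8,0.1,0,0,-0.5,5],[-0.3,-0.8,0,0,0,-0.5,5],[-0.3,-0.8,0,0,0,-0.5,5],[-0.3,-0.8,0,0,0,-0.2,5],[-0.2,-0.5,0,0,0,0,5]]]' 40; python3 st.py; python3 -c "
from h import *
snap('wrist','w3')"
```

```text
clock: 5.25
position: [0.4735, 0.0104, 0.1743]
ee_rot: [0.805, -0.593, 0.0, -0.001]
ft_force: [-0.2, 0.8, -0.6]
grip_width: 0.131
t 5.25 p [473.5  10.4 174.3] jaw -72.69 z [ 0.001  0.001 -1.   ] g 11.2 F [-0.2  0.8 -0.6] T [-0.04 -0.02 -0.01] j7 -1.37
```

View pics/w3.png

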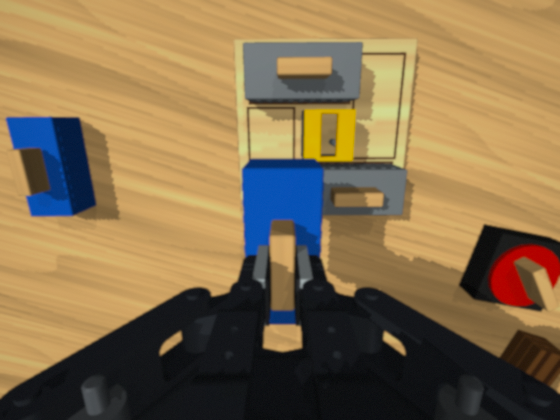

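The wrist view shows the socket at (329,135) with its slot running up the image (slab x), the free outline at right (383,105), and the held container at (282,200).

```bash
cat > slab.py <<'E'
from h import *
import sys
fn=sys.argv[1]
f=np.load(f'pics/{fn}.npz');im=f['im'];d=f['d'];p,q=f['p'],f['q'];W=world('wrist',d,p,q)
h=cv2.cvtColor(im,cv2.COLOR_BGR2HSV);z=W[...,2];X=W[...,0];Y=W[...,1]
roi=(abs(X-.542)<.13)&(abs(Y+.01)<.13)
y=roi&(h[...,0]>20)&(h[...,0]<32)&(h[...,1]>190)&(abs(z-.062)<.01)
print('yel',rects('wrist',y,.062,p,q,100))
print('rails84',rects('wrist',roi&(abs(z-.084)<.008),.084,p,q,30))
hole=np.zeros_like(y);
if y.any():
    c=max(cv2.findContours(y.astype(np.uint8),cv2.RETR_EXTERNAL,cv2.CHAIN_APPROX_NONE)[0],key=cv2.contourArea)
    m=np.zeros(y.shape,np.uint8);cv2.drawContours(m,[cv2.convexHull(c)],-1,1,-1);m=cv2.erode(m,np.ones((5,5)))
    hole=(m>0)&~y
    print('slot',rects('wrist',hole,.062,p,q,30))
gray=cv2.cvtColor(im,cv2.COLOR_BGR2GRAY)
E
python3 slab.py w3
python3 - <<'E'
from h import *
f=np.load('pics/w3.npz');p,q=f['p'],f['q']
uv=[(360,53),(405,54),(396,158),(355,157)]
uv=[(405,53),(397,158)]
print(plane('wrist',uv,.02,p,q)*1000)
cv2.imwrite('pics/w3z.png',cv2.resize(f['im'][30:230,220:430],None,fx=3.5,fy=3.0,interpolation=cv2.INTER_CUBIC)[:600,:800])
E
```

```text
yel [(array([329., 134.]), 540.7, -8.9, 42.7, 41.5, -72.7)]
rails84 [(array([358., 199.]), 500.5, -45.0, 40.9, 12.6, -72.7), (array([304.,  66.]), 580.6, 27.6, 39.6, 12.5, -72.8)]
slot [(array([328., 134.]), 540.7, -8.4, 33.4, 12.5, 17.5)]
[[629.23526857 -56.80889594]
 [539.96139182 -87.74187215]]
```

View pics/w3z.png

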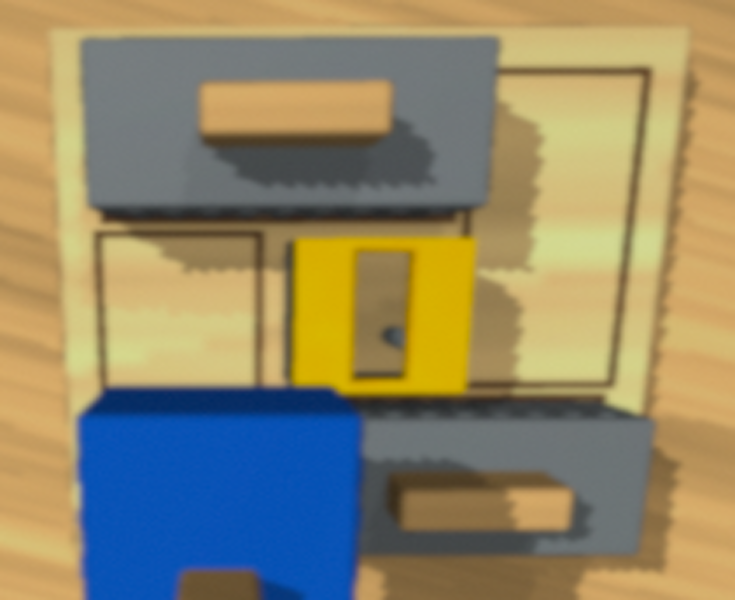

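```bash
python3 -m crank '[[[0.3,0.2,0,0,0,0,5],[0.21,0.14,0,0,0,0,5],[0,0,-0.5,0,0,0,5],[0,0,-0.5,0,0,0,5],[0,0,-0.4,0,0,0,5],[0,0,-0.2,0,0,0,5],[0,0,0,0,0,0,5]]]'; python3 st.py
```

```text
clock: 6.18
position: [0.5048, 0.0333, 0.0775]
ee_rot: [0.806, -0.592, -0.0, 0.001]
ft_force: [0.3, -1.0, -1.9]
grip_width: 0.127
t 6.17 p [504.8  33.3  77.5] jaw -72.53 z [-0.001 -0.001 -1.   ] g 10.8 F [ 0.3 -1.  -1.9] T [-0.   -0.04  0.01] j7 -1.28
```

```bash
python3 -m crank '[[[-0.01,-0.04,0,0,0,0,5],[0,0,-0.06,0,0,0,5],[0,0,-0.06,0,0,0,5],[0,0,0,0,0,0,5]]]'; python3 st.py
```

```text
clock: 6.68
position: [0.5042, 0.0309, 0.0704]
ee_rot: [0.806, -0.592, -0.0, 0.0]
ft_force: [-0.2, 0.4, -1.2]
grip_width: 0.127
t 6.67 p [504.2  30.9  70.4] jaw -72.54 z [-0. -0. -1.] g 10.8 F [-0.2  0.4 -1.2] T [ 0.    0.08 -0.01] j7 -1.27
```

```bash
python3 -m crank '[[[0,0,-0.03,0,0,0,5],[0,0,0,0,0,0,5],[0,0,0,0,0,0,32],[0,0,0,0,0,0,32],[0,0,0,0,0,0,32],[0,0,0.3,0,0,0,32],[0,0,0.6,0,0,0,32],[0,0,0.6,0,0,0,32]]]'; python3 st.py; python3 rail.py w3 .064 0,130,70,230
```

```text
clock: 7.68
position: [0.5041, 0.0307, 0.1597]
ee_rot: [0.806, -0.592, -0.0, 0.0]
ft_force: [1.1, -0.3, -0.8]
grip_width: 0.375
t 7.67 p [504.1  30.7 159.7] jaw -72.55 z [-0. -0. -1.] g 32.0 F [ 1.1 -0.3 -0.8] T [ 0.03 -0.    0.02] j7 -1.34
(array([ 23., 171.]), 433.1, 232.1, 39.9, 19.3, 17.3)
```

```bash
python3 -m crank '[[[-0.3,0.6,0.1,0,0,0,40],[-0.4,0.8,0.1,0,0,0,40],[-0.4,0.8,0,0,0,0,40],[-0.4,0.8,0,0,0,0,40],[-0.2,0.3,0,0,0,0,40],[0,0,0,0,0,0,40],[0,0,0,0,0,0,40]]]'; python3 st.py; python3 -c "
from h import *
snap('wrist','w4');snap('top','t4')"; python3 rail.py w4 .064
```

```text
clock: 8.55
position: [0.4029, 0.2279, 0.1708]
ee_rot: [0.806, -0.592, 0.0, 0.0]
ft_force: [0.3, 0.1, 0.1]
grip_width: 0.468
t 8.55 p [402.9 227.9 170.8] jaw -72.61 z [ 0. -0. -1.] g 40.0 F [0.3 0.1 0.1] T [-0.    0.03  0.01] j7 -1.88
(array([284., 170.]), 431.6, 235.9, 40.0, 11.8, 17.8)
(array([535., 164.]), 503.7, 32.6, 92.7, 52.9, 17.8)
(array([545.,  68.]), 568.0, 66.1, 40.9, 26.7, 19.2)
```

View pics/w4.png

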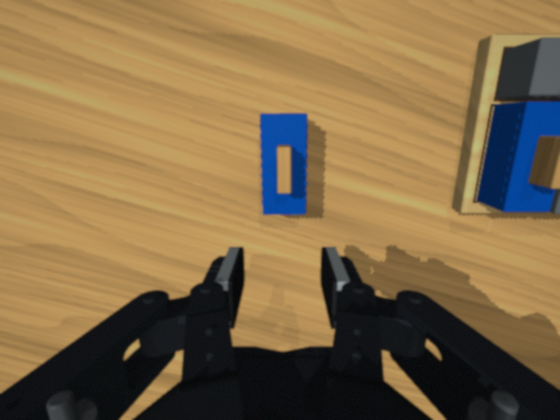

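View pics/t4.png

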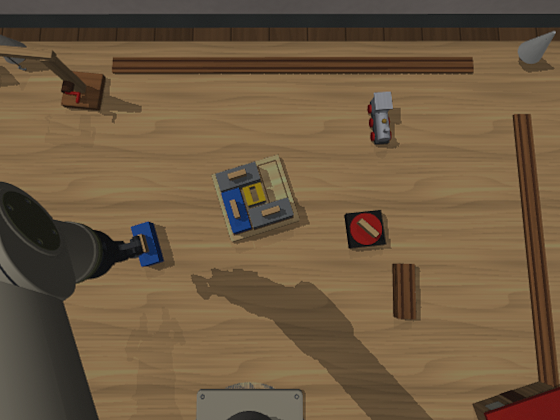

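The first container lies in its outline, at (235,210) in the top view. The second one's rail is at (284,170) in the wrist view, which gives (431.6, 235.9).

```bash
python3 -m crank '[[[0.24,0.07,-0.3,0,0,0.1,40],[0.24,0.06,-0.5,0,0,0,40],[0,0,-0.6,0,0,0,40],[0,0,-0.4,0,0,0,40],[0,0,-0.25,0,0,0,30],[0,0,0,0,0,0,5],[0,0,0,0,0,0,5],[0,0,0,0,0,0,5]]]'; python3 st.py; python3 -c "
from h import *
snap('wrist','w5')";python3 held.py w5 | tail -3
```

```text
clock: 9.65
position: [0.4316, 0.237, 0.0486]
ee_rot: [0.809, -0.588, 0.0, -0.001]
ft_force: [-0.7, -0.5, -1.1]
grip_width: 0.128
t 9.65 p [431.6 237.   48.6] jaw -72.04 z [ 0.001  0.001 -1.   ] g 10.9 F [-0.7 -0.5 -1.1] T [ 0.02 -0.   -0.03] j7 -1.75
top z tool 7.090963240202463
far tool y [-47.05507663  -0.61730263] x mid -21.202730718474907 20.22803787275459
((-0.48042869567871094, -23.254518508911133), (41.421470642089844, 48.293880462646484), 0.03083612024784088)
```

View pics/w5.png

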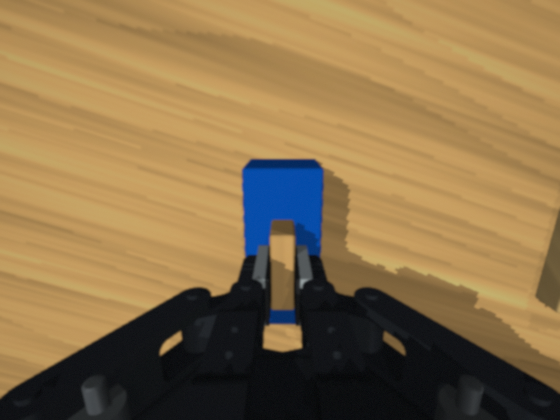

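```bash
python3 -m crank '[[[0,0,0.6,0,0,0,5],[0,0,0.9,0,0,0,5],[0.3,-0.5,0.5,0,0,-0.1,5],[0.4,-0.8,0,0,0,0,5],[0.4,-0.8,0,0,0,0,5],[0.4,-0.8,0,0,0,0,5],[0.4,-0.8,0,0,0,0,5],[0.4,-0.8,0,0,0,0,5]]]'; python3 st.py
```

```text
clock: 10.7
position: [0.5699, -0.0347, 0.1684]
ee_rot: [0.806, -0.591, 0.0, -0.001]
ft_force: [0.7, 1.0, -1.7]
grip_width: 0.126
t 10.7 p [569.9 -34.7 168.4] jaw -72.5 z [ 0.001  0.001 -1.   ] g 10.7 F [ 0.7  1.  -1.7] T [ 0.08 -0.07  0.01] j7 -1.12
```

```bash
python3 -m crank '[[[0.13,-0.27,0,0,0,0,5],[0,0,0,0,0,0,5],[0,0,0,0,0,0,5]]]'; python3 st.py; python3 -c "
from h import *
snap('top','t6');snap('wrist','w6')"; python3 slab.py w6
```

```text
clock: 11.08
position: [0.5767, -0.0482, 0.1678]
ee_rot: [0.807, -0.591, -0.0, -0.0]
ft_force: [-0.5, 0.3, -0.5]
grip_width: 0.13
t 11.07 p [576.7 -48.2 167.8] jaw -72.47 z [-0.     0.001 -1.   ] g 11.1 F [-0.5  0.3 -0.5] T [0.01 0.03 0.01] j7 -1.09
yel [(array([224., 228.]), 539.9, -4.6, 42.7, 33.0, 17.5)]
rails84 [(array([170., 260.]), 507.0, 29.8, 42.6, 15.0, 17.4), (array([193., 177.]), 582.5, 27.0, 41.1, 12.5, -72.5)]
slot [(array([230., 227.]), 542.0, -9.0, 32.2, 12.6, 17.5)]
```

View pics/w6.png

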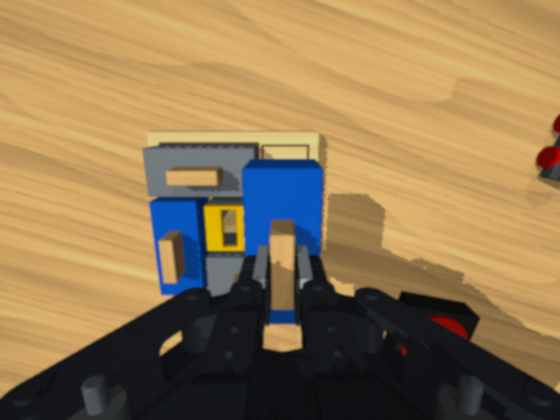

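```bash
python3 -m crank '[[[0.02,-0.02,-0.4,0,0,0,5],[0,0,-0.5,0,0,0,5],[0,0,-0.4,0,0,0,5],[0,0,-0.2,0,0,0,5],[0,0,0,0,0,0,5],[0,0,0,0,0,0,5]]]'; python3 st.py
```

```text
clock: 11.92
position: [0.5787, -0.0506, 0.0788]
ee_rot: [0.806, -0.591, 0.001, -0.0]
ft_force: [-0.5, -0.4, -0.8]
grip_width: 0.126
t 11.93 p [578.7 -50.6  78.8] jaw -72.52 z [ 0.001  0.    -1.   ] g 10.7 F [-0.5 -0.4 -0.8] T [-0.    0.01 -0.  ] j7 -1.03
```

```bash
python3 -m crank '[[[-0.01,0.02,0,0,0,0,5],[0,0,-0.08,0,0,0,5],[0,0,-0.07,0,0,0,5],[0,0,0,0,0,0,5]]]'; python3 st.py
```

```text
clock: 12.42
position: [0.5772, -0.0496, 0.0683]
ee_rot: [0.806, -0.592, -0.0, 0.0]
ft_force: [0.2, -0.2, -1.2]
grip_width: 0.128
t 12.43 p [577.2 -49.6  68.3] jaw -72.55 z [-0.001 -0.    -1.   ] g 10.9 F [ 0.2 -0.2 -1.2] T [0.08 0.05 0.01] j7 -1.03
```

```bash
python3 -m crank '[[[0,0,0,0,0,0,32],[0,0,0,0,0,0,32],[0,0,0,0,0,0,32],[0,0,0.4,0,0,0,32],[0,0,0.8,0,0,0,32],[-0.5,0,0.4,0,0,0,40],[-0.7,0,0,0,0,0,40],[-0.5,0,0,0,0,0,40]]]'; python3 -m crank '[[[0,0,0,0,0,0,40],[0,0,0,0,0,0,40]]]'; python3 st.py; python3 -c "
from h import *
snap('wrist','w7')"; python3 slab.py w7
```

```text
clock: 13.42
position: [0.4742, -0.0497, 0.1649]
ee_rot: [0.806, -0.592, 0.0, -0.0]
ft_force: [-0.2, -0.7, 0.3]
grip_width: 0.471
clock: 13.68
position: [0.4761, -0.0494, 0.1651]
ee_rot: [0.806, -0.591, 0.0, -0.0]
ft_force: [-0.2, 0.7, 0.9]
grip_width: 0.466
t 13.68 p [476.1 -49.4 165.1] jaw -72.52 z [ 0.001  0.    -1.   ] g 39.8 F [-0.2  0.7  0.9] T [-0.   -0.04 -0.01] j7 -1.22
yel [(array([259., 115.]), 540.4, -9.0, 41.7, 41.7, -72.6)]
rails84 [(array([288., 183.]), 501.1, -46.0, 39.3, 12.5, -72.5), (array([193., 146.]), 504.9, 29.9, 38.7, 13.8, 17.4), (array([326.,  81.]), 576.8, -49.1, 38.9, 12.6, 17.3), (array([222.,  40.]), 580.3, 27.0, 40.2, 13.3, -72.6)]
slot [(array([259., 116.]), 540.4, -9.6, 33.7, 13.4, 15.7)]
```

View pics/w7.png

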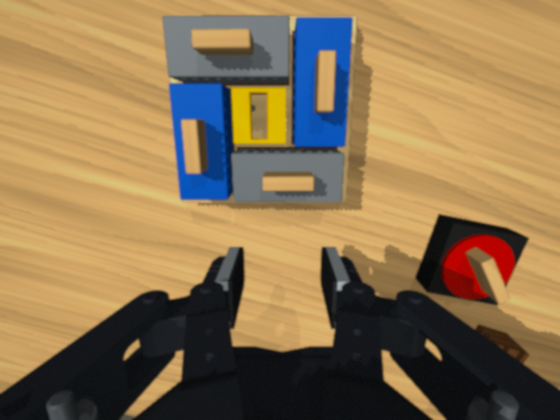

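The pinwheel is complete in the wrist view: rails at (193,146), (326,81), (288,183) and (222,40), socket at (259,116). Next is the lid.

```bash
python3 -m crank '[[[-0.1,-0.5,0,0,0,0.9,40],[-0.15,-0.75,0,0,0,0.9,40],[-0.15,-0.75,0,0,0,0.9,40],[-0.15,-0.75,0,0,0,0.9,40],[-0.15,-0.75,0,0,0,0.9,40],[-0.15,-0.6,0,0,0,0.9,40],[0,0,0,0,0,0.7,40],[0,0,0,0,0,0,40]]]';python3 -m crank '[[[0,0,0,0,0,0,40]]]'; python3 st.py; python3 -c "
from h import *
snap('wrist','w8')"; python3 rail.py w8 .062
```

```text
clock: 14.72
position: [0.4248, -0.2962, 0.1646]
ee_rot: [0.933, -0.359, -0.0, 0.001]
ft_force: [0.8, 0.2, -0.5]
grip_width: 0.465
clock: 14.85
position: [0.425, -0.2953, 0.1646]
ee_rot: [0.933, -0.359, -0.0, 0.0]
ft_force: [0.7, -0.3, 1.0]
grip_width: 0.469
t 14.85 p [ 425.  -295.3  164.6] jaw -42.07 z [-0. -0. -1.] g 40.0 F [ 0.7 -0.3  1. ] T [-0.02 -0.02  0.01] j7 -0.07
(array([293., 143.]), 465.7, -261.6, 49.3, 11.4, 48.1)
```

View pics/w8.png

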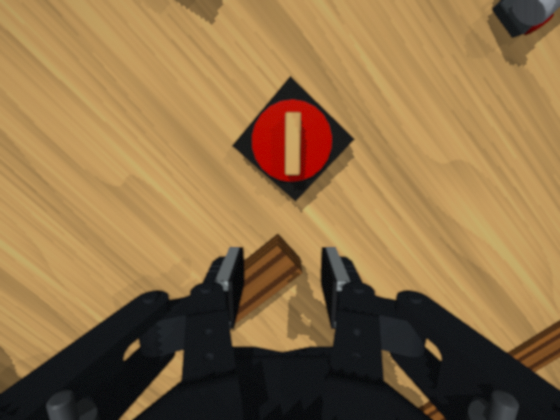

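```bash
python3 -m crank '[[[0.34,0.28,-0.2,0,0,0,40],[0.34,0.28,-0.4,0,0,0,40],[0,0,-0.6,0,0,0,40],[0,0,-0.5,0,0,0,40],[0,0,-0.3,0,0,0,40],[0,0,0,0,0,0,40],[0,0,0,0,0,0,40]]]'; python3 st.py
```

```text
clock: 15.78
position: [0.466, -0.2623, 0.0458]
ee_rot: [0.933, -0.359, 0.001, -0.0]
ft_force: [0.1, -0.8, 0.2]
grip_width: 0.468
t 15.78 p [ 466.  -262.3   45.8] jaw -42.05 z [ 0.001 -0.001 -1.   ] g 39.9 F [ 0.1 -0.8  0.2] T [-0.02  0.02 -0.02] j7 -0.01
```

```bash
python3 -m crank '[[[0,0.01,-0.05,0,0,0,40],[0,0,0,0,0,0,5],[0,0,0,0,0,0,5],[0,0,0,0,0,0,5],[0,0,0,0,0,0,5]]]' 60; python3 st.py;  python3 -c "
from h import *
snap('wrist','w9')"
```

```text
clock: 16.4
position: [0.4656, -0.2615, 0.0422]
ee_rot: [0.933, -0.359, 0.0, -0.0]
ft_force: [-0.5, 0.9, 6.3]
grip_width: 0.125
t 16.4 p [ 465.6 -261.5   42.2] jaw -42.04 z [ 0.001 -0.    -1.   ] g 10.6 F [-0.5  0.9  6.3] T [0.19 0.27 0.08] j7 -0.01
```

View pics/w9.png

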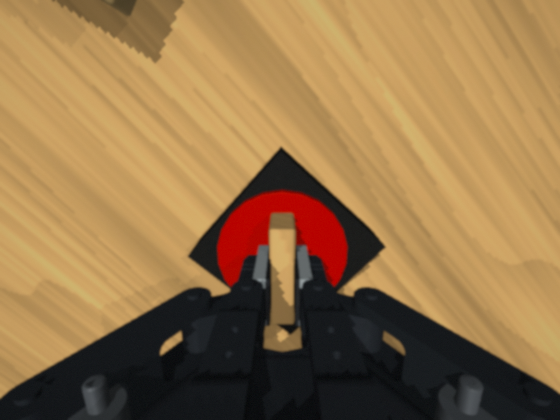

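```bash
cat > lidoff.py <<'E'
from h import *
import sys
f=np.load(f'pics/{sys.argv[1]}.npz');im=f['im'];d=f['d']
W=world('wrist',d,f['p'],f['q']);L=(W-f['p'])@R.from_quat(f['q']).as_matrix()*1000
for v in range(184,232,3): print(v,L[v,278:288].mean(0).round(1))
h=cv2.cvtColor(im,cv2.COLOR_BGR2HSV)
red=((h[...,0]<8)|(h[...,0]>172))&(h[...,1]>150);red[:140]=0;red[300:]=0;red[:,:200]=0;red[:,370:]=0
zz=np.median(L[red][:,2]);m=red&(abs(L[...,2]-zz)<3);P=L[m]
c=max(cv2.findContours(m.astype(np.uint8),cv2.RETR_EXTERNAL,cv2.CHAIN_APPROX_NONE)[0],key=cv2.contourArea)[:,0]
E=L[c[:,1],c[:,0]];E=E[(E[:,1]<-3)&(np.hypot(E[:,0],E[:,1])>30)]
from scipy.optimize import least_squares
r=least_squares(lambda a:np.hypot(E[:,0]-a[0],E[:,1]-a[1])-36,[0,0],loss='soft_l1')
r2=least_squares(lambda a:np.hypot(E[:,0]-a[0],E[:,1]-a[1])-a[2],[0,0,36],loss='soft_l1')
print('disc z',zz,'centre',r.x,r2.x,len(E))
E
python3 lidoff.py w9
```

```text
184 [ -1.  -38.3  12. ]
187 [ -1.  -36.6  12.2]
190 [ -1.  -35.3  10.8]
193 [ -1.  -34.7   6.3]
196 [ -1.  -33.1   6.2]
199 [ -1.  -31.6   5.9]
202 [ -1.  -30.1   5.7]
205 [ -1.  -28.4   5.8]
208 [ -1.  -26.7   6.2]
211 [ -1.  -25.1   6. ]
214 [ -1.  -24.6   2.3]
217 [ -1.  -24.6  -2.5]
220 [ -1.  -24.5  -7. ]
223 [ -1.  -24.6 -11.6]
226 [ -1.  -24.7 -16. ]
229 [ -1.  -24.4 -19. ]
disc z 6.157065881732194 centre [-1.08327647  0.75536763] [-1.0767545  -0.09929198 35.31351476] 176
```

```bash
python3 -m crank '[[[0,0,0.4,0,0,0,5],[0,0,0.7,0,0,0,5],[0.1,0.4,0.5,0,0,-1,5],[0.2,0.7,0.1,0,0,-1,5],[0.25,0.8,0,0,0,-1,5],[0.25,0.8,0,0,0,-1,5],[0.25,0.8,0,0,0,-1,5],[0.2,0.7,0,0,0,-1,5]]]'; python3 -m crank '[[[0,0,0,0,0,0,5],[0,0,0,0,0,0,5]]]'; python3 st.py;  python3 -c "
from h import *
snap('wrist','w10')"; python3 lidoff.py w10 |tail -1
```

```text
clock: 17.45
position: [0.5405, -0.0073, 0.1436]
ee_rot: [0.808, -0.589, -0.0, -0.0]
ft_force: [1.4, 0.1, -0.9]
grip_width: 0.127
clock: 17.7
position: [0.54, -0.0101, 0.1436]
ee_rot: [0.809, -0.588, 0.0, 0.0]
ft_force: [-0.5, -0.6, -1.2]
grip_width: 0.124
t 17.7 p [540.  -10.1 143.6] jaw -72.03 z [-0.    -0.001 -1.   ] g 10.6 F [-0.5 -0.6 -1.2] T [-0.04 -0.02  0.02] j7 -1.13
disc z 6.104386695781724 centre [-0.62475698  1.47364751] [-0.6211931   0.20363055 34.97170907] 171
```

View pics/w10.png

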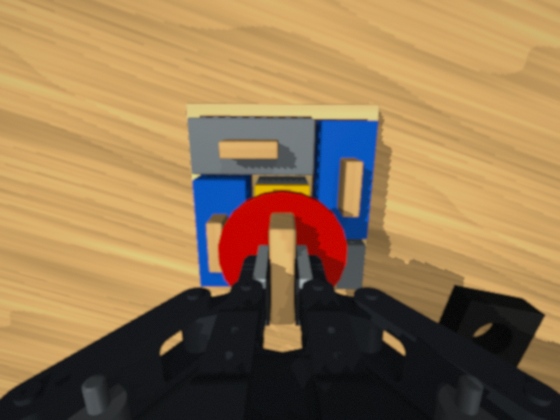

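The lid is held centred over the socket: the yellow edge shows at (282,185) and the disc at (282,245). Going down in small steps.

```bash
python3 -m crank '[[[0.02,0,-0.3,0,0,-0.1,5],[0,0,-0.3,0,0,0,5],[0,0,-0.2,0,0,0,5],[0,0,0,0,0,0,5],[0,0,0,0,0,0,5],[0,0,0,0,0,0,5]]]'; python3 st.py
```

```text
clock: 18.5
position: [0.5419, -0.0093, 0.0963]
ee_rot: [0.806, -0.592, 0.0, -0.0]
ft_force: [-0.9, 0.5, -1.0]
grip_width: 0.127
t 18.5 p [541.9  -9.3  96.3] jaw -72.54 z [ 0.001  0.    -1.   ] g 10.8 F [-0.9  0.5 -1. ] T [-0.04 -0.02  0.04] j7 -1.1
```

```bash
python3 -m crank '[[[-0.01,0,-0.06,0,0,0,5],[0,0,-0.06,0,0,0,5],[0,0,-0.06,0,0,0,5],[0,0,-0.04,0,0,0,5],[0,0,0,0,0,0,5]]]'; python3 st.py
```

```text
clock: 19.12
position: [0.5408, -0.0094, 0.0823]
ee_rot: [0.806, -0.592, -0.0, 0.0]
ft_force: [0.0, 0.9, -1.4]
grip_width: 0.126
t 19.12 p [540.8  -9.4  82.3] jaw -72.54 z [-0. -0. -1.] g 10.8 F [ 0.   0.9 -1.4] T [-0.04  0.    0.02] j7 -1.08
```

```bash
python3 -m crank '[[[0,0,-0.06,0,0,0,5],[0,0,-0.06,0,0,0,5],[0,0,-0.02,0,0,0,5],[0,0,0,0,0,0,5],[0,0,0,0,0,0,5]]]'; python3 st.py
```

```text
clock: 19.75
position: [0.5408, -0.0094, 0.0743]
ee_rot: [0.806, -0.592, -0.0, 0.0]
ft_force: [-3.0, 0.5, 4.7]
grip_width: 0.122
t 19.75 p [540.8  -9.4  74.3] jaw -72.54 z [-0.  0. -1.] g 10.4 F [-3.   0.5  4.7] T [0.05 0.57 0.  ] j7 -1.07
```

```bash
python3 -m crank '[[[0,0,0,0,0,-0.6,5],[0,0,0,0,0,-0.8,5],[0,0,0,0,0,-0.8,5],[0,0,0,0,0,-0.8,5],[0,0,0,0,0,0,5]]]'; python3 st.py
```

```text
clock: 20.38
position: [0.5413, -0.0094, 0.0743]
ee_rot: [0.722, -0.692, 0.0, -0.0]
ft_force: [0.5, -0.6, 1.7]
grip_width: 0.126
t 20.38 p [541.3  -9.4  74.3] jaw -87.52 z [ 0.001 -0.    -1.   ] g 10.7 F [ 0.5 -0.6  1.7] T [-0.02 -0.07  0.  ] j7 -1.31
```

```bash
python3 -m crank '[[[0,0,-0.01,0,0,-0.6,5],[0,0,0,0,0,-0.9,5],[0,0,0,0,0,-0.9,5],[0,0,0,0,0,-0.9,5],[0,0,0,0,0,-0.9,5],[0,0,0,0,0,-0.9,5],[0,0,0,0,0,-0.8,5],[0,0,0,0,0,0,5]]]'; python3 -m crank '[[[0,0,0,0,0,0,5],[0,0,0,0,0,0,5],[0,0,0,0,0,0,5]]]'; python3 st.py;  python3 -c "
from h import *
snap('wrist','w11');snap('top','t11');snap('scene','s11')"; python3 lidoff.py w11 |tail -1
python3 - <<'E'
from h import *
for n in 'ts':
    i=np.load(f'pics/{n}11.npz')['im']
    c=i[140:260,190:330] if n=='t' else i[180:310,200:360]
    cv2.imwrite(f'pics/{n}11z.png',cv2.resize(c,None,fx=4.6,fy=4.6,interpolation=cv2.INTER_CUBIC))
E
```

```text
clock: 21.38
position: [0.5418, -0.0094, 0.0742]
ee_rot: [-0.523, 0.853, -0.001, 0.001]
ft_force: [-0.5, 0.7, 7.1]
grip_width: 0.126
clock: 21.75
position: [0.5418, -0.0094, 0.0742]
ee_rot: [-0.523, 0.852, -0.0, 0.001]
ft_force: [0.5, 0.8, 6.8]
grip_width: 0.125
t 21.75 p [541.8  -9.4  74.2] jaw -116.93 z [ 0.002  0.    -1.   ] g 10.7 F [0.5 0.8 6.8] T [-0.07  0.   -0.06] j7 -1.76
disc z 6.040125490252463 centre [0.47609416 1.47668712] [ 0.43152831  0.10748057 34.88531666] 171
```

View pics/w11.png

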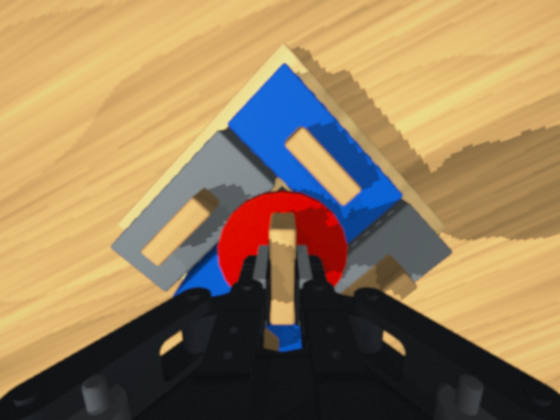

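View pics/t11z.png

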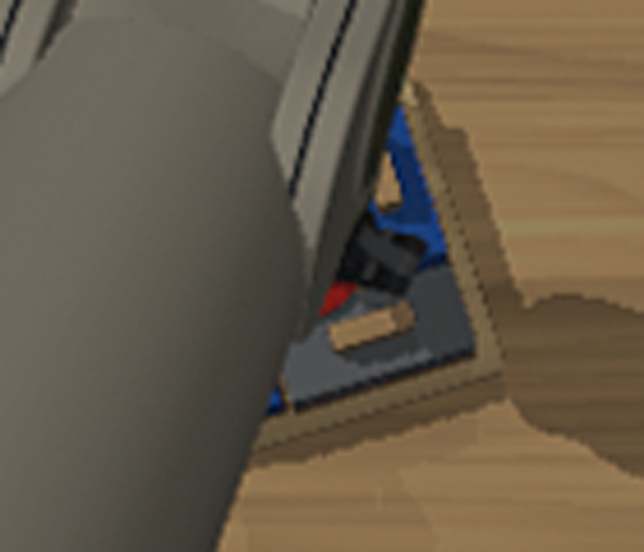

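View pics/s11z.png

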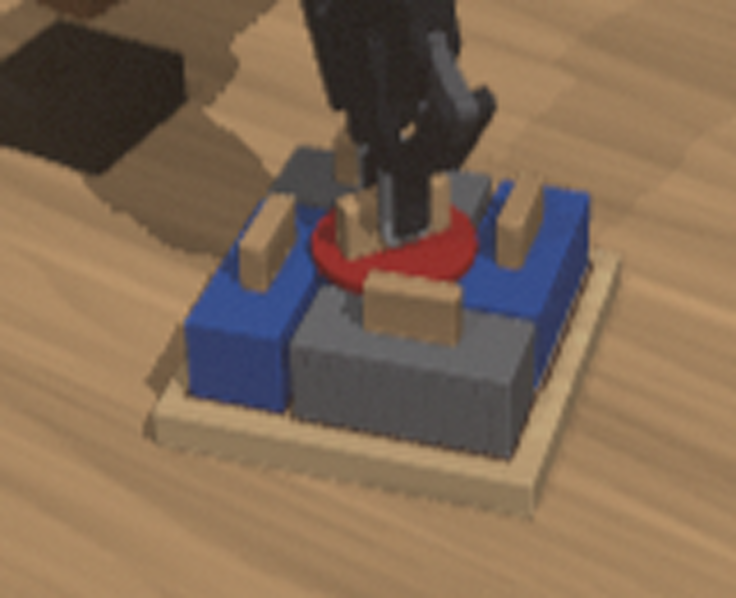

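The bar points at the slab's corner at (285,48) and the disc lies flat on the socket. The lid has turned 44.4°, is still gripped at 10.7 mm opening, and presses down with about 7 N. All four containers lie flat.

```bash
python3 -c "
from h import *
print(manip.hand_in())"; python3 st.py
```

```text
the job is handed in; nothing more can be done
None
the job is handed in; nothing more can be done
```

I put both blue containers into the empty outlines, then seated the red lid in the socket and twisted it clockwise to halfway. The job was handed in at about 22 s with the lid still gripped, and hand-in gives no verdict.

**Containers:** seen by the wrist camera after release, before the lid went on, both blue containers lay flat within about 2 mm and 1° of my estimated outline centres. The grey ones read within about 1 mm of where the same camera saw them earlier. The last pictures still show the layer complete, but I did not measure it again.

**Lid:** it met the socket at a tool height of 74.2 mm, which is what a fully seated lid should give. It had turned 44.4° clockwise by the tool's reading, with almost no twisting torque and nowhere near the lock click. The last wrist picture shows its bar pointing at the slab's corner. The grip force was set to 60 N and the arm pressed down with about 7 N.

**Disagreements:**
- The top camera read about 3–4 mm lower in y than the wrist camera, and where the arm actually gripped agreed with the wrist camera. I used the wrist camera for all placing.
- Wrist readings of the slot centre varied by 1–2 mm between poses.
- In the final top view the arm hides most of the lid, so that check rests on the wrist and scene pictures and the measured tool pose.

The arm kept clear of the locomotive and the track stack throughout, but I did not measure their positions again at the end.

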